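# Divide the tote and hold the chute gate part-open

### The arm

A 6-joint arm with a two-finger parallel gripper is mounted at the origin on the work surface. World frame = base frame: x ahead of the robot, y to its left, z up, the work surface at z = 0. Lengths are in m, angles in degrees, forces in N, time in s.
With the tool pointing down it reaches from about 0.25 to 0.725 m from the base axis. Payload 9.7 kg.
Tool frame: the origin (TCP) lies at the very end of the fingers, on their centre line; the grasp point (between the pads) lies 19 mm behind it; z points along the fingers, y is the line along which they close (so a half turn about z gives the same grasp; the last joint's range is limited). The gripper opens to 85 mm and grips with 20 to 120 N. Pads are 22 mm wide; open, the fingers measure 114 mm over their backs; the gripper's body (76 mm by 85 mm) begins 54 mm behind the grasp point. The pads swing forward as they close: fully open they stand 13 mm farther back than shut.
Start: joints at [69.557, 4.979, 10.078, 95.1, 0, 90], TCP at [0.192, 0.515, 0.231] pointing down, gripper open.
Joint ranges: [-179.16, 179.16], [-48.56, 103.87], [-65.8, 70.77], [-126.05, 130.52], [-82.76, 87.17], [-180, 180]. Speed limits (degrees/s): [127.2, 127.2, 147.25, 180, 180, 180].

### API

Orientations are given as [roll, pitch, yaw] about the fixed x, y, z axes, in that order (R = Rz(yaw) Ry(pitch) Rx(roll)).
In Python, from workcell import telemetry, optics, workorder gives the robot as it stands.
- The arm moves only by the shell command python3 -m handwheel 'ROWS' [FORCE]. ROWS is JSON, a list of rows, each an object of numbers: "tx", "ty", "tz": the shift along the tool's x, y, z in m; "ax", "ay", "az": the turn, a rotation vector about the tool's x, y, z in degrees; "jaw": the gripper command: -1 is shut, 1 is fully open, values between are in proportion. A call has exactly 10 rows; each row shifts and turns the commanded pose from where the row before left it, along the tool's axes as they then stand; what a row does not reach is not made up. A row lasts 1/8 s, in which the tool goes at most 62.5 mm and 10.7 degrees, less where a joint would pass 70% of its speed; a pose out of reach is approached as far as the arm can. A call is refused whole if a number of a shift passes 0.0625 or a number of a turn 10.7, either way. A call with a gripper value outside its range is refused whole. The fingers move at their own pace and stop on an object; FORCE is the grip in N (left out, the last holds). Time passes only in rows, so rows that do not move let the fingers close, or fill a call up. It gives the time, the measured TCP pose, the force, the opening and the grip force at its end, in the units of the state.
- telemetry.get_obs(): the state, without advancing time (a new reading comes with each control period).
- optics.camera(name): name is "scene" or "side" or "wrist"; returns a dict with "color" (420x560x3 uint8, red, green, blue), "K" (3x3 intrinsics, pixels), "k1" (the pictures are not rectified: a ray, as slopes to the right and down, at radius r is drawn at 1 + k1 r^2 times it, then the intrinsics apply), "extrinsics" (4x4, takes a point from camera to world coordinates); the wrist camera has in their place "mount" (4x4, takes a point from camera to tool coordinates, whose origin is the TCP and whose axes are the flange's). Camera axes: x right, y down, z forward; pixel columns grow to the right and rows downward; lengths in m; the calibration is good to about 2 mm. A picture is of the moment at which its call begins: read the wrist's pose just before it. There is no depth.
- workorder.job_done(): hands the job in; it is judged then, once.
The state is a dict: "time": time; "q": joint angles; "qd": joint speeds; "joint_efforts": joint torques, N m; "ee_pos": TCP position; "tcp_rot": TCP orientation; "wrist_force": force on the tool from outside, world axes, zero at the start; "torque": the same for the moment, N m; "opening": finger opening in m; "grasp_force": force on a finger pad.
Only numpy, scipy, OpenCV 4.12 (cv2) and the standard library are available. Lean on these libraries where they do the work, as an engineer would, in place of code of your own. Each camera call takes 0.05 s, during which the arm holds its last target. There are 200 camera calls.

### The job

Lift the grey divider out of its stand, stand it on edge in the middle pair of slots of the blue tote, right down on the floor, and let go of it. Then press the black palm button beside the chute 30 mm down (of its 45 mm) and keep it there, so that the small ferrite bead rolls under the gate into the part of the tote nearest the chute while the bigger nylon spacer stays behind the gate. Finish while still holding the button at 30 mm, and leave the other things on the bench alone.

Things in the scene. Friction and masses are not known exactly. Their poses are not given: they have to be found in the camera images.
- station: Fixed unit: steel chute, blue tote, button housing and shelf. Origin on the bench under the chute's centre line; z up, y points up the chute towards the shelf, x across it. The tote spans x -69 to 69 mm, y -225 to -5 mm; walls 4 mm thick and 60 mm high, floor 4 mm thick. The housing is on the -x side, x -115 to -30, y 40 to 100 mm, 130 mm high.
- chute_lip (a point): Middle of the chute's lower lip, on its floor, 75 mm above the bench, just inside the tote's end wall. From here the chute, 37 mm wide inside with walls about 36 mm high, climbs at 20 degrees along station +y for 320 mm.
- gate_edge (a point): Middle of the lower edge of the vertical gate blade across the chute, 90 mm upstream of the lip. The blade is 53 mm tall and rises exactly as far as the button is pressed down.
- shelf_mid (a point): Top of the plywood sorting shelf at the chute's head, 188 mm above the bench, 220 x 160 mm, with two bins 30 mm high on it. Not handled.
- tote_slot (a point): Centre of the middle pair of slots, on the tote's inner floor 4 mm above the bench. Axes as station: the divider's length must lie along x. Ribs on the two long inner walls form three pairs of slots 40 mm apart along y; each slot is 11 mm wide (17 mm at the flared top) and reaches the floor. 130 mm between the walls, 110 mm between facing ribs.
- divider_mid (a point): Middle of the loose grey plastic divider, 45 mm above its lower edge. Plate 122 mm long (its x), 6 mm thick (its y), 60 mm tall; on top in the middle is a grip tab 40 mm long, 10 mm thick, from 54 to 90 mm above the lower edge. 50 to 100 g; the same either way round. Starts upright in the stand.
- stand: Fixed low aluminium stand that holds the divider upright at the start; 100 x 60 mm, its floor 8 mm above the bench, ribs 30 mm high either side of an 11 mm slot along its x. Origin on the bench under its centre.
- plunger (a joint): Travel of the palm button in m: 0 up, 0.045 fully pressed. A spring returns it: about 2.6 N at the start, rising evenly to 7 N at 0.030.
- plunger_top (a point): Centre of the top face of the round black palm button (44 mm across), on its housing on the -x side of the chute, at station x = -84, y = 70 mm, 192 mm above the bench when up. Moves straight down when pressed.
- bead: Loose black ferrite bead, a cylinder 22 mm across and 24 mm long (axis along its x), origin at its centre. Waits in the chute against the closed gate; can pass when the button is pressed more than about 23 mm.
- spacer: Loose white nylon spacer, a cylinder 40 mm across and 30 mm long (axis along its x), origin at its centre. Waits in the chute behind the bead; can pass only when the button is pressed about 40 mm or more.
- jumper: Bystander: loose nickel-plated jumper block 34 x 16 x 16 mm on the bench between the robot and the tote; origin at its underside.
- spool: Bystander: loose metal spool, 56 mm across, 42 mm high, standing beyond the tote; origin at its underside.
- driver: Bystander: loose screwdriver lying far from the robot, beyond the stand.

How it is judged:
By the outcome, as a careful person would: the job done as asked, in the order asked, and still so for the second after the job is handed in, while the arm keeps its last pose, push and grip.
It also fails if it takes over 64 s, if anything falls off the work surface, if the arm or the gripper's body presses on something with over 40 N, if the wrist force passes 120 N, or if a joint passes its speed limit or range.

## Working session

There is one attempt and no reset: what is moved stays moved. The work goes in short steps, Python scripts to look and compute and a shell command to move; the robot and the scene stay as the last step left them, time stands still between calls to the robot, and variables do not carry over. Pictures are saved under pics/ and viewed, at most 10 in all, crops included, and the job is handed in when it is done.

```bash
ls; mkdir -p pics; python3 - <<'E'
from workcell import telemetry, optics
import cv2,json,numpy as np
o=telemetry.get_obs();print(o)
for n in("scene","side","wrist"):
    c=optics.camera(n);cv2.imwrite(f"pics/{n}0.png",cv2.cvtColor(c["color"],cv2.COLOR_RGB2BGR))
    print(n,{k:np.array(v).tolist() for k,v in c.items() if k!="color"})
a=[cv2.imread(f"pics/{n}0.png") for n in("scene","side")]
E
```

```text
pics
{'time': 0.0, 'q': array([6.95573305e+01, 5.01220123e+00, 1.00313560e+01, 9.50982280e+01,
       1.87499352e-04, 9.00005401e+01]), 'qd': array([ 0.0701102 ,  0.0374063 , -0.03065953, -0.04533823, -0.00090874,
        0.00836814]), 'joint_efforts': array([ 9.76389892e-04, -5.20379984e+01,  4.64811516e+01,  1.61073374e-02,
        9.22703816e-05, -6.68681579e-06]), 'ee_pos': array([0.19201486, 0.51514052, 0.23054475]), 'tcp_rot': array([-1.79920927e+02, -1.86753780e-04,  1.59556790e+02]), 'wrist_force': array([ 0.64542394, -0.16357407,  0.20964663]), 'torque': array([-0.009308  ,  0.01063732, -0.01640237]), 'grasp_force': 0.0, 'opening': 0.08515223714041369}
scene {'K': [[386.7938832254418, 0.0, 277.90699805888244], [0.0, 386.7938832254418, 207.96308719285307], [0.0, 0.0, 1.0]], 'k1': 0.018569985518284454, 'extrinsics': [[0.6641266237831722, 0.43363354204495885, -0.6090137755387047, 1.1923239704243271], [0.7475948042424972, -0.39189496079276165, 0.536209239359844, -0.4307914999205766], [-0.006151117946150216, -0.811406366082238, -0.584450060167017, 0.7241860879263247], [0.0, 0.0, 
[... 201 characters left out ...]
19257460146382974, 0.1747435567654745, 0.40139682911420965], [-0.259474080264344, 0.7578013450817757, -0.5986738035551789, 0.6865738139957166], [-0.01713153323477652, -0.6234197175766091, -0.781699665028537, 0.9306821218342414], [0.0, 0.0, 0.0, 1.0]]}
wrist {'K': [[311.0759730670381, 0.0, 277.3765637282795], [0.0, 311.0759730670381, 204.74606788742153], [0.0, 0.0, 1.0]], 'k1': -0.04078888941721814, 'mount': [[0.0009411286982862729, -0.9662676888891065, -0.2575380897763994, 0.06606214021463587], [0.9999992807570133, 0.001100856943269178, -0.000476024626455872, -0.001936327933721338], [0.0007434798099464571, -0.2575374565434977, 0.9662680299559109, -0.14165744926797863], [0.0, 0.0, 0.0, 1.0]]}
```

View pics/scene0.png

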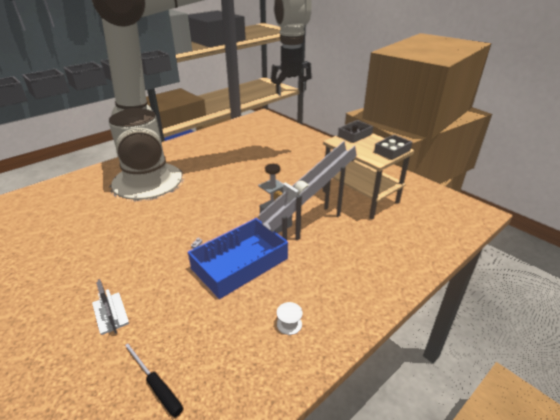

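View pics/side0.png

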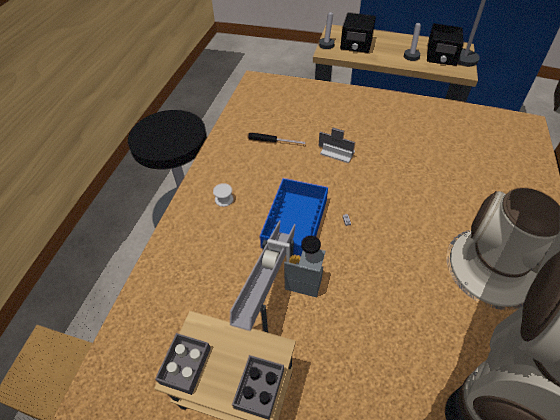

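Scene: the blue tote is at (240,255), the stand with divider at (108,310) and the button at (272,172). Side: the tote is at (297,212), the divider at (338,145) and the button at (311,244). Next I'll enlarge crops of both views.

```bash
cat > h.py <<'E'
import numpy as np, cv2
from workcell import telemetry, optics
from scipy.spatial.transform import Rotation as R
def tool():
    o=telemetry.get_obs();T=np.eye(4);T[:3,:3]=R.from_euler('xyz',o['tcp_rot'],degrees=True).as_matrix();T[:3,3]=o['ee_pos'];return T
def cam(n):
    T=tool() if n=='wrist' else None
    c=optics.camera(n);c['T']=T@c['mount'] if n=='wrist' else np.array(c['extrinsics']);return c
def dist(c): return np.array([c['k1'],0,0,0,0.])
def ray(c,uv):
    p=cv2.undistortPoints(np.array(uv,float).reshape(-1,1,2),np.array(c['K']),dist(c)).reshape(-1,2)
    d=np.c_[p,np.ones(len(p))]@c['T'][:3,:3].T
    return c['T'][:3,3],d
def onz(c,uv,z):
    o,d=ray(c,uv);return o+d*((z-o[2])/d[:,2])[:,None]
def tri(c1,u1,c2,u2):
    o1,d1=ray(c1,u1);o2,d2=ray(c2,u2);out=[]
    for a,b in zip(d1,d2):
        s=np.linalg.lstsq(np.c_[a,-b],o2-o1,rcond=None)[0];out.append(np.r_[(o1+a*s[0]+o2+b*s[1])/2,np.linalg.norm(o1+a*s[0]-o2-b*s[1])])
    return np.array(out)
def proj(c,P):
    Ti=np.linalg.inv(c['T']);return cv2.projectPoints(np.array(P,float).reshape(-1,1,3),cv2.Rodrigues(Ti[:3,:3])[0],Ti[:3,3],np.array(c['K']),dist(c))[0].reshape(-1,2)
def save(c,n,box=None,s=1):
    im=cv2.cvtColor(c['color'],cv2.COLOR_RGB2BGR)
    if box: x,y,w,h=box;im=im[y:y+h,x:x+w]
    cv2.imwrite(f'pics/{n}.png',cv2.resize(im,None,fx=s,fy=s,interpolation=cv2.INTER_CUBIC))
E
python3 - <<'E'
import cv2,numpy as np
a=cv2.imread('pics/side0.png')[120:300,230:370];b=cv2.imread('pics/scene0.png')
A=cv2.resize(a,None,fx=3.3,fy=3.3,interpolation=cv2.INTER_CUBIC)
cv2.imwrite('pics/c1.png',A)
B=cv2.resize(b[150:350,80:310],None,fx=3,fy=3,interpolation=cv2.INTER_CUBIC);cv2.imwrite('pics/c2.png',B)
E
```

```text
(no output)
```

View pics/c1.png

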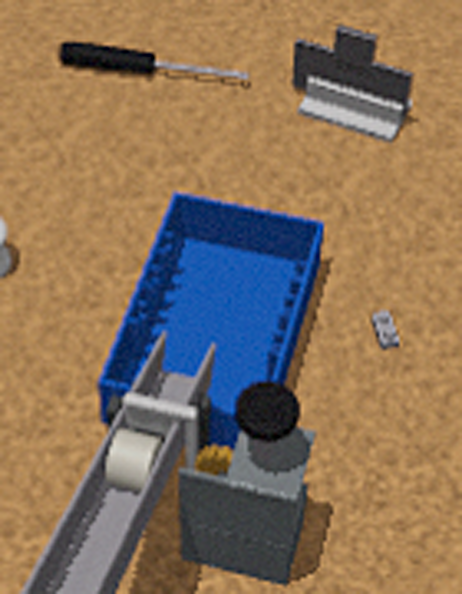

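View pics/c2.png

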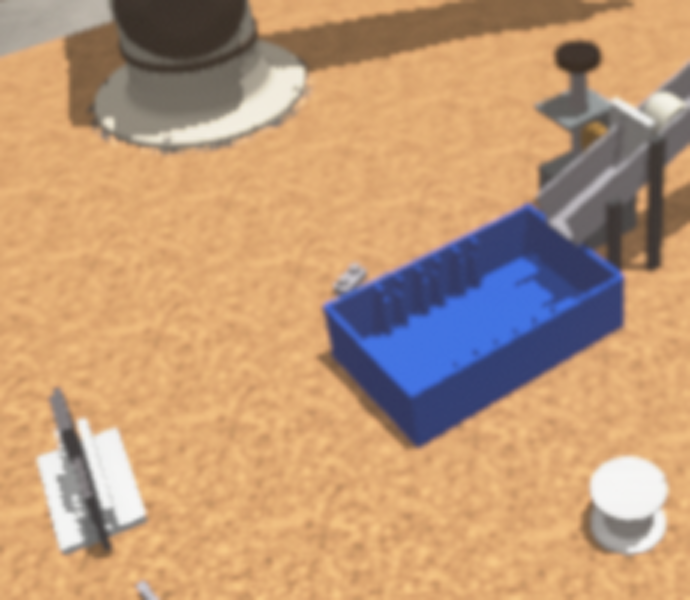

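Crop c1 shows the tote rim corners at (175,195), (322,223) and (100,382), the tab top from (338,28) to (377,37) and the button at (268,408). In c2 the rim corners are at (327,308), (417,395), (622,278) and (530,206), and the button at (578,53).

```bash
python3 - <<'E'
from h import *
s=cam('side');c=cam('scene')
S=lambda p:(np.array(p)+.5)/3.3-.5+[230,120]
C=lambda p:(np.array(p)+.5)/3-.5+[80,150]
np.set_printoptions(precision=4,suppress=True)
rs=onz(s,S([(175,195),(322,223),(100,382)]),.06); rc=onz(c,C([(417,395),(327,308),(622,278),(530,206)]),.06)
print('side',rs,'\nscene',rc)
def fit(P,Q):
    p=P-P.mean(0);q=Q-Q.mean(0);a=np.arctan2((p[:,0]*q[:,1]-p[:,1]*q[:,0]).sum(),(p*q).sum())
    M=np.array([[np.cos(a),-np.sin(a)],[np.sin(a),np.cos(a)]]);t=Q.mean(0)-M@P.mean(0);return np.degrees(a),M,t,(P@M.T+t-Q)*1e3
m=np.array([(69,-225),(-69,-225),(69,-5),(-69,-5)])/1e3
for P,Q in((m[:3],rs[:,:2]),(m,rc[:,:2]),(np.r_[m,m[:3]],np.r_[rc[:,:2],rs[:,:2]])):
    a,M,t,e=fit(P,Q);print(a,t,np.abs(e).max());
    for k,v in dict(slot=(0,-.115),btn=(-.084,.07)).items():print(k,M@v+t)
print('btn side',onz(s,S([(268,408)]),.190),'scene',onz(c,C([(578,53)]),.190), 'tri',tri(s,S([(268,408)]),c,C([(578,53)])))
t=onz(s,S([(338,28),(377,37)]),.098);print('tab',t,t.mean(0),np.degrees(np.arctan2(*(t[0]-t[1])[[1,0]])), np.linalg.norm(t[0]-t[1]))
t=onz(s,S([(296,42),(411,72)]),.068);print('plate',t,t.mean(0),np.degrees(np.arctan2(*(t[0]-t[1])[[1,0]])), np.linalg.norm(t[0]-t[1]))
t=onz(c,C([(57,390)]),.098);print('tab near end scene',t)
t=onz(c,C([(38,457),(118,430),(65,552),(145,520)]),.008);print('stand scene',t)
print('jumper',onz(s,S([(385,330)]),.01))
E
```

```text
side [[ 0.6212 -0.1194  0.06  ]
 [ 0.4869 -0.1182  0.06  ]
 [ 0.6271  0.0958  0.06  ]] 
scene [[ 0.6262 -0.1177  0.06  ]
 [ 0.4924 -0.1173  0.06  ]
 [ 0.6311  0.0941  0.06  ]
 [ 0.4968  0.0998  0.06  ]]
-1.200586284031662 [0.5586 0.1049] 2.6553435998050157
slot [ 0.5562 -0.0101]
btn [0.4761 0.1766]
-1.2628958036999027 [0.5642 0.1047] 4.1029787643384195
slot [ 0.5616 -0.0103]
btn [0.4817 0.1765]
-1.4102826463569245 [0.5622 0.1048] 4.744735155970458
slot [ 0.5593 -0.0102]
btn [0.4799 0.1768]
btn side [[0.4778 0.1767 0.19  ]] scene [[0.4816 0.1756 0.19  ]] tri [[0.4787 0.1767 0.1888 0.0022]]
tab [[ 0.5155 -0.3388  0.098 ]
 [ 0.4768 -0.3348  0.098 ]] [ 0.4962 -0.3368  0.098 ] -5.90227042340791 0.03888671014270745
plate [[ 0.5561 -0.3441  0.068 ]
 [ 0.4392 -0.3277  0.068 ]] [ 0.4977 -0.3359  0.068 ] -7.9801538494148225 0.11802423896573906
tab near end scene [[ 0.4771 -0.3289  0.098 ]]
stand scene [[ 0.4362 -0.3528  0.008 ]
 [ 0.4514 -0.2946  0.008 ]
 [ 0.5385 -0.3712  0.008 ]
 [ 0.5506 -0.3161  0.008 ]]
jumper [[ 0.4148 -0.0533  0.01  ]]
```

```bash
python3 -m handwheel '[{"tz":-0.012,"az":10.5,"jaw":1},{"tz":-0.012,"az":10.5,"jaw":1},{"tz":-0.012,"az":10.5,"jaw":1},{"tz":-0.012,"az":10.5,"jaw":1},{"tz":-0.012,"az":10.5,"jaw":1},{"tz":-0.012,"az":10.5,"jaw":1},{"tz":-0.012,"az":10.5,"jaw":1},{"tz":-0.012,"az":10.5,"jaw":1},{"tz":-0.012,"az":10.5,"jaw":1},{"tz":-0.012,"az":10.5,"jaw":1}]' 30
python3 -m handwheel '[{"az":10.5,"jaw":1},{"az":10.5,"jaw":1},{"az":10.5,"jaw":1},{"az":10.5,"jaw":1},{"az":10.5,"jaw":1},{"az":10.5,"jaw":1},{"tx":0.012,"ty":0.022,"jaw":1},{"tx":0.024,"ty":0.044,"jaw":1},{"tx":0.024,"ty":0.044,"jaw":1},{"tx":0.024,"ty":0.044,"jaw":1}]'
python3 -m handwheel '[{"tx":0.024,"ty":0.044,"jaw":1},{"tx":0.024,"ty":0.044,"jaw":1},{"tx":0.024,"ty":0.044,"jaw":1},{"tx":0.024,"ty":0.044,"jaw":1},{"tx":0.024,"ty":0.044,"jaw":1},{"tx":0.024,"ty":0.044,"jaw":1},{"tx":0.024,"ty":0.044,"jaw":1},{"tx":0.024,"ty":0.044,"jaw":1},{"tx":0.024,"ty":0.044,"jaw":1},{"tx":0.024,"ty":0.044,"jaw":1}]'
```

```text
$[0]: bad value
$[0]: bad value
$[0]: bad value
```

```bash
python3 -m handwheel --help; python3 -m handwheel '[{"tx":0,"ty":0,"tz":-0.012,"ax":0,"ay":0,"az":10.5,"jaw":1},{"tx":0,"ty":0,"tz":-0.012,"ax":0,"ay":0,"az":10.5,"jaw":1},{"tx":0,"ty":0,"tz":-0.012,"ax":0,"ay":0,"az":10.5,"jaw":1},{"tx":0,"ty":0,"tz":-0.012,"ax":0,"ay":0,"az":10.5,"jaw":1},{"tx":0,"ty":0,"tz":-0.012,"ax":0,"ay":0,"az":10.5,"jaw":1},{"tx":0,"ty":0,"tz":-0.012,"ax":0,"ay":0,"az":10.5,"jaw":1},{"tx":0,"ty":0,"tz":-0.012,"ax":0,"ay":0,"az":10.5,"jaw":1},{"tx":0,"ty":0,"tz":-0.012,"ax":0,"ay":0,"az":10.5,"jaw":1},{"tx":0,"ty":0,"tz":-0.012,"ax":0,"ay":0,"az":10.5,"jaw":1},{"tx":0,"ty":0,"tz":-0.012,"ax":0,"ay":0,"az":10.5,"jaw":1}]' 30
```

```text
time: 1.5
ee_pos: [0.2536, 0.4836, 0.3513]
tcp_rot: [-176.9, 0.3, 60.8]
wrist_force: [0.2, 0.4, 0.2]
opening: 0.0857
grasp_force: 0.0invalid input: not JSON, or not a number
```

```bash
python3 -m handwheel '[{"tx":0,"ty":0,"tz":0,"ax":0,"ay":0,"az":10,"jaw":1},{"tx":0,"ty":0,"tz":0,"ax":0,"ay":0,"az":10,"jaw":1},{"tx":0,"ty":0,"tz":0,"ax":0,"ay":0,"az":10,"jaw":1},{"tx":0,"ty":0,"tz":0,"ax":0,"ay":0,"az":10,"jaw":1},{"tx":0,"ty":0,"tz":0,"ax":0,"ay":0,"az":10,"jaw":1},{"tx":0,"ty":0,"tz":0,"ax":0,"ay":0,"az":10,"jaw":1},{"tx":0,"ty":0,"tz":0,"ax":0,"ay":0,"az":5,"jaw":1},{"tx":0,"ty":0,"tz":0,"ax":0,"ay":0,"az":0,"jaw":1},{"tx":0,"ty":0,"tz":0,"ax":0,"ay":0,"az":0,"jaw":1},{"tx":0,"ty":0,"tz":0,"ax":0,"ay":0,"az":0,"jaw":1}]'; python3 -c "
from h import *;o=telemetry.get_obs();print(o['q'],o['qd'],o['ee_pos'],o['tcp_rot'])"
```

```text
time: 2.75
ee_pos: [0.4367, 0.2545, 0.3522]
tcp_rot: [-166.6, 9.4, 22.8]
wrist_force: [0.3, -0.2, -1.1]
opening: 0.0853
grasp_force: 0.0
[ 22.71476574  12.19494766  30.52471492 117.71752143  13.41614936
 179.9425861 ] [ 0.11946253 -0.04755757 -0.08707988  0.04815158 -0.04487123  0.01788633] [0.436708   0.25449755 0.35216671] [-166.57462433    9.37442838   22.77136879]
```

The last joint runs into its limit with this turn, so I'll use the half-turn twin (yaw about 171). First step is to remove the tilt.

```bash
cat >> h.py <<'E'
def plan(xyz,yaw):
    "tool-frame turn that levels at the present yaw, further yaw as az, then shift in final tool axes"
    T=tool();y=R.from_matrix(T[:3,:3]).as_euler('xyz',degrees=True)[2]
    L=R.from_euler('xyz',[180,0,y],degrees=True).as_matrix();F=R.from_euler('xyz',[180,0,yaw],degrees=True).as_matrix()
    print('level turn',R.from_matrix(T[:3,:3].T@L).as_rotvec(degrees=True).round(2),'az',round((y-yaw+180)%360-180,2),'shift final axes',(F.T@(np.array(xyz)-T[:3,3])).round(4))
E
python3 -c "
from h import *
plan((.497,-.334,.25),171)"
```

```text
level turn [-13.4    9.33  -1.1 ] az -148.23 shift final axes [-0.1516 -0.5718  0.1022]
```

```bash
python3 -m handwheel '[{"tx":0,"ty":0,"tz":0,"ax":0,"ay":0,"az":-10,"jaw":1},{"tx":0,"ty":0,"tz":0,"ax":0,"ay":0,"az":-10,"jaw":1},{"tx":0,"ty":0,"tz":0,"ax":0,"ay":0,"az":-10,"jaw":1},{"tx":0,"ty":0,"tz":0,"ax":0,"ay":0,"az":-10,"jaw":1},{"tx":0,"ty":0,"tz":0,"ax":0,"ay":0,"az":-10,"jaw":1},{"tx":0,"ty":0,"tz":0,"ax":0,"ay":0,"az":-10,"jaw":1},{"tx":0,"ty":0,"tz":0,"ax":0,"ay":0,"az":-10,"jaw":1},{"tx":0,"ty":0,"tz":0,"ax":0,"ay":0,"az":-10,"jaw":1},{"tx":0,"ty":0,"tz":0,"ax":0,"ay":0,"az":-10,"jaw":1},{"tx":0,"ty":0,"tz":0,"ax":0,"ay":0,"az":-10,"jaw":1}]'; python3 -c "
from h import *;o=telemetry.get_obs();print(o['q'])
plan((.497,-.334,.25),171)"
```

```text
time: 4.0
ee_pos: [0.4367, 0.2545, 0.3522]
tcp_rot: [-172.9, -14.7, 121.1]
wrist_force: [0.1, -0.1, 0.1]
opening: 0.0853
grasp_force: 0.0
[ 22.71956502  12.19446622  30.52417645 117.72168153  13.414376
  79.6116498 ]
level turn [ -7.04 -14.73   0.91] az -49.92 shift final axes [-0.1517 -0.5718  0.1022]
```

```bash
python3 -m handwheel '[{"tx":0,"ty":0,"tz":0,"ax":-3.52,"ay":-7.36,"az":0.45,"jaw":1},{"tx":0,"ty":0,"tz":0,"ax":-3.52,"ay":-7.36,"az":0.45,"jaw":1},{"tx":0,"ty":0,"tz":0,"ax":0,"ay":0,"az":-10,"jaw":1},{"tx":0,"ty":0,"tz":0,"ax":0,"ay":0,"az":-10,"jaw":1},{"tx":0,"ty":0,"tz":0,"ax":0,"ay":0,"az":-10,"jaw":1},{"tx":0,"ty":0,"tz":0,"ax":0,"ay":0,"az":-10,"jaw":1},{"tx":0,"ty":0,"tz":0,"ax":0,"ay":0,"az":-9.9,"jaw":1},{"tx":-0.006,"ty":-0.025,"tz":0,"ax":0,"ay":0,"az":0,"jaw":1},{"tx":-0.012,"ty":-0.045,"tz":0,"ax":0,"ay":0,"az":0,"jaw":1},{"tx":-0.012,"ty":-0.045,"tz":0,"ax":0,"ay":0,"az":0,"jaw":1}]'; python3 -m handwheel '[{"tx":-0.012,"ty":-0.045,"tz":0,"ax":0,"ay":0,"az":0,"jaw":1},{"tx":-0.012,"ty":-0.045,"tz":0,"ax":0,"ay":0,"az":0,"jaw":1},{"tx":-0.012,"ty":-0.045,"tz":0,"ax":0,"ay":0,"az":0,"jaw":1},{"tx":-0.012,"ty":-0.045,"tz":0,"ax":0,"ay":0,"az":0,"jaw":1},{"tx":-0.012,"ty":-0.045,"tz":0,"ax":0,"ay":0,"az":0,"jaw":1},{"tx":-0.012,"ty":-0.045,"tz":0.02,"ax":0,"ay":0,"az":0,"jaw":1},{"tx":-0.012,"ty":-0.045,"tz":0.02,"ax":0,"ay":0,"az":0,"jaw":1},{"tx":-0.012,"ty":-0.045,"tz":0.02,"ax":0,"ay":0,"az":0,"jaw":1},{"tx":-0.012,"ty":-0.045,"tz":0.02,"ax":0,"ay":0,"az":0,"jaw":1},{"tx":-0.012,"ty":-0.045,"tz":0.02,"ax":0,"ay":0,"az":0,"jaw":1}]'; python3 -c "
from h import *;o=telemetry.get_obs();print(o['q'])
plan((.497,-.334,.25),171)
c=cam('wrist');save(c,'w1');print(proj(c,[(.497,-.334,.098)]))"
```

```text
time: 5.25
ee_pos: [0.4475, 0.1352, 0.3523]
tcp_rot: [-179.9, -0.0, 170.7]
wrist_force: [0.6, -1.6, -0.2]
opening: 0.0853
grasp_force: 0.0
time: 6.5
ee_pos: [0.4929, -0.329, 0.2523]
tcp_rot: [-179.9, -0.0, 170.7]
wrist_force: [0.8, 0.3, -0.2]
opening: 0.0855
grasp_force: 0.0
[-33.67367366  11.57094944  19.80834007  98.22431841  -0.10366464
 -24.34108457]
level turn [-0.1  -0.03  0.  ] az -0.33 shift final axes [-0.0048 -0.0043  0.0023]
[[275.19156464 197.33282864]]
```

View pics/w1.png

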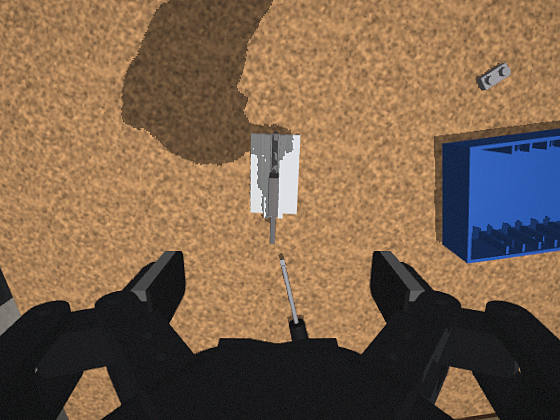

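The wrist view shows the divider edge-on from (275,135) to (272,243), with the tab at roughly y 178–215. I'll zoom in.

```bash
python3 -c "
import cv2
a=cv2.imread('pics/w1.png')[125:250,235:315];cv2.imwrite('pics/w1c.png',cv2.resize(a,None,fx=4.8,fy=4.8,interpolation=cv2.INTER_CUBIC))"
```

```text
(no output)
```

View pics/w1c.png

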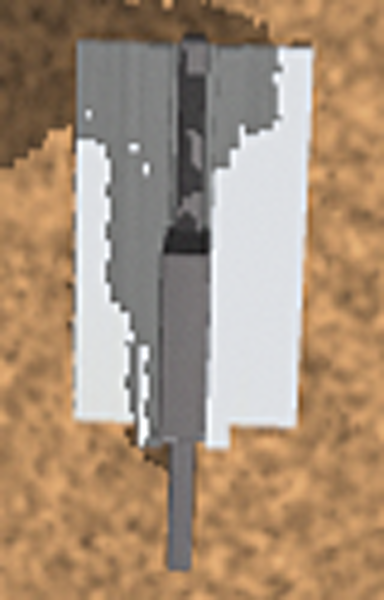

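The crop shows the tab's top face with corners (165,253), (211,253), (161,438) and (207,440). The plate's top edge runs from (193,37) to (179,570).

```bash
python3 - <<'E'
from h import *
np.set_printoptions(precision=4,suppress=True)
c=cam('wrist')
W=lambda p:(np.array(p)+.5)/4.8-.5+[235,125]
t=onz(c,W([(165,253),(211,253),(161,438),(207,440)]),.098);p=onz(c,W([(193,37),(179,570)]),.068)
print(t,t.mean(0));d=t[:2].mean(0)-t[2:].mean(0);print(np.degrees(np.arctan2(d[1],d[0])),np.linalg.norm(d))
d=p[0]-p[1];print(p,p.mean(0),np.degrees(np.arctan2(d[1],d[0])),np.linalg.norm(d))
E
```

```text
[[ 0.4748 -0.3405  0.098 ]
 [ 0.4762 -0.3315  0.098 ]
 [ 0.5122 -0.3478  0.098 ]
 [ 0.5142 -0.3386  0.098 ]] [ 0.4944 -0.3396  0.098 ]
169.2047476338803 0.038387958613802634
[[ 0.4352 -0.3285  0.068 ]
 [ 0.5529 -0.3516  0.068 ]] [ 0.4941 -0.3401  0.068 ] 168.92894526575276 0.11992348962288132
```

```bash
python3 -c "
from h import *
plan((.4945,-.3400,.064),169.1)"
```

```text
level turn [-0.03 -0.29  0.  ] az 1.38 shift final axes [-0.004  -0.0087  0.1851]
```

```bash
python3 -m handwheel '[{"tx":-0.004,"ty":-0.009,"tz":0,"ax":0,"ay":0,"az":1.5,"jaw":1},{"tx":0,"ty":0,"tz":0.03,"ax":0,"ay":0,"az":0,"jaw":1},{"tx":0,"ty":0,"tz":0.03,"ax":0,"ay":0,"az":0,"jaw":1},{"tx":0,"ty":0,"tz":0.03,"ax":0,"ay":0,"az":0,"jaw":1},{"tx":0,"ty":0,"tz":0.03,"ax":0,"ay":0,"az":0,"jaw":1},{"tx":0,"ty":0,"tz":0.03,"ax":0,"ay":0,"az":0,"jaw":1},{"tx":0,"ty":0,"tz":0.02,"ax":0,"ay":0,"az":0,"jaw":1},{"tx":0,"ty":0,"tz":0.015,"ax":0,"ay":0,"az":0,"jaw":1},{"tx":0,"ty":0,"tz":0,"ax":0,"ay":0,"az":0,"jaw":1},{"tx":0,"ty":0,"tz":0,"ax":0,"ay":0,"az":0,"jaw":1}]' 40; python3 -c "
from h import *
plan((.4945,-.3400,.064),169.1)"
python3 -m handwheel '[{"tx":0,"ty":0,"tz":0,"ax":0,"ay":0,"az":0,"jaw":-0.4},{"tx":0,"ty":0,"tz":0,"ax":0,"ay":0,"az":0,"jaw":-0.6},{"tx":0,"ty":0,"tz":0,"ax":0,"ay":0,"az":0,"jaw":-1},{"tx":0,"ty":0,"tz":0,"ax":0,"ay":0,"az":0,"jaw":-1},{"tx":0,"ty":0,"tz":0,"ax":0,"ay":0,"az":0,"jaw":-1},{"tx":0,"ty":0,"tz":0,"ax":0,"ay":0,"az":0,"jaw":-1},{"tx":0,"ty":0,"tz":0,"ax":0,"ay":0,"az":0,"jaw":-1},{"tx":0,"ty":0,"tz":0,"ax":0,"ay":0,"az":0,"jaw":-1},{"tx":0,"ty":0,"tz":0,"ax":0,"ay":0,"az":0,"jaw":-1},{"tx":0,"ty":0,"tz":0,"ax":0,"ay":0,"az":0,"jaw":-1}]' 40
```

```text
time: 7.85
ee_pos: [0.4952, -0.3383, 0.069]
tcp_rot: [-179.9, 0.0, 169.1]
wrist_force: [0.2, -0.8, 0.2]
opening: 0.0856
grasp_force: 0.0
level turn [-0.13  0.02 -0.  ] az -0.02 shift final axes [ 0.0004 -0.0018  0.005 ]
time: 9.1
ee_pos: [0.4947, -0.3376, 0.0678]
tcp_rot: [-180.0, -0.1, 169.1]
wrist_force: [0.8, 4.5, 2.1]
opening: 0.0092
grasp_force: 40.2
```

```bash
python3 -m handwheel '[{"tx":0,"ty":0,"tz":-0.01,"ax":0,"ay":0,"az":0,"jaw":-1},{"tx":0,"ty":0,"tz":-0.02,"ax":0,"ay":0,"az":0,"jaw":-1},{"tx":0,"ty":0,"tz":-0.03,"ax":0,"ay":0,"az":0,"jaw":-1},{"tx":0,"ty":0,"tz":-0.03,"ax":0,"ay":0,"az":0,"jaw":-1},{"tx":0,"ty":0,"tz":-0.03,"ax":0,"ay":0,"az":0,"jaw":-1},{"tx":0,"ty":0,"tz":-0.02,"ax":0,"ay":0,"az":0,"jaw":-1},{"tx":0,"ty":0,"tz":0,"ax":0,"ay":0,"az":-5,"jaw":-1},{"tx":0,"ty":0,"tz":0,"ax":0,"ay":0,"az":-4.6,"jaw":-1},{"tx":0,"ty":0,"tz":0,"ax":0,"ay":0,"az":0,"jaw":-1},{"tx":0,"ty":0,"tz":0,"ax":0,"ay":0,"az":0,"jaw":-1}]'; python3 -c "
from h import *
plan((.559,-.0102,.2),178.7)"
```

```text
time: 10.35
ee_pos: [0.4947, -0.3383, 0.208]
tcp_rot: [-179.9, -0.1, 178.6]
wrist_force: [0.3, 0.2, -0.2]
opening: 0.0094
grasp_force: 39.8
level turn [-0.12 -0.07  0.  ] az -0.15 shift final axes [-0.0568  0.3295  0.008 ]
```

```bash
python3 -m handwheel '[{"tx":-0.003,"ty":0.02,"tz":0,"ax":0,"ay":0,"az":0,"jaw":-1},{"tx":-0.007,"ty":0.04,"tz":0,"ax":0,"ay":0,"az":0,"jaw":-1},{"tx":-0.007,"ty":0.04,"tz":0,"ax":0,"ay":0,"az":0,"jaw":-1},{"tx":-0.007,"ty":0.04,"tz":0,"ax":0,"ay":0,"az":0,"jaw":-1},{"tx":-0.007,"ty":0.04,"tz":0,"ax":0,"ay":0,"az":0,"jaw":-1},{"tx":-0.007,"ty":0.04,"tz":0,"ax":0,"ay":0,"az":0,"jaw":-1},{"tx":-0.007,"ty":0.04,"tz":0,"ax":0,"ay":0,"az":0,"jaw":-1},{"tx":-0.007,"ty":0.04,"tz":0,"ax":0,"ay":0,"az":0,"jaw":-1},{"tx":-0.005,"ty":0.03,"tz":0,"ax":0,"ay":0,"az":0,"jaw":-1},{"tx":0,"ty":0,"tz":0,"ax":0,"ay":0,"az":0,"jaw":-1}]'; python3 -c "
from h import *
plan((.559,-.0102,.2),178.7)
c=cam('wrist');save(c,'w2',(100,40,360,270),2.2)"
```

```text
time: 11.6
ee_pos: [0.5593, -0.0068, 0.2072]
tcp_rot: [-179.9, -0.1, 178.8]
wrist_force: [-0.2, 0.4, -1.5]
opening: 0.0095
grasp_force: 39.8
level turn [-0.07 -0.08  0.  ] az 0.12 shift final axes [ 0.0002 -0.0034  0.0072]
```

View pics/w2.png

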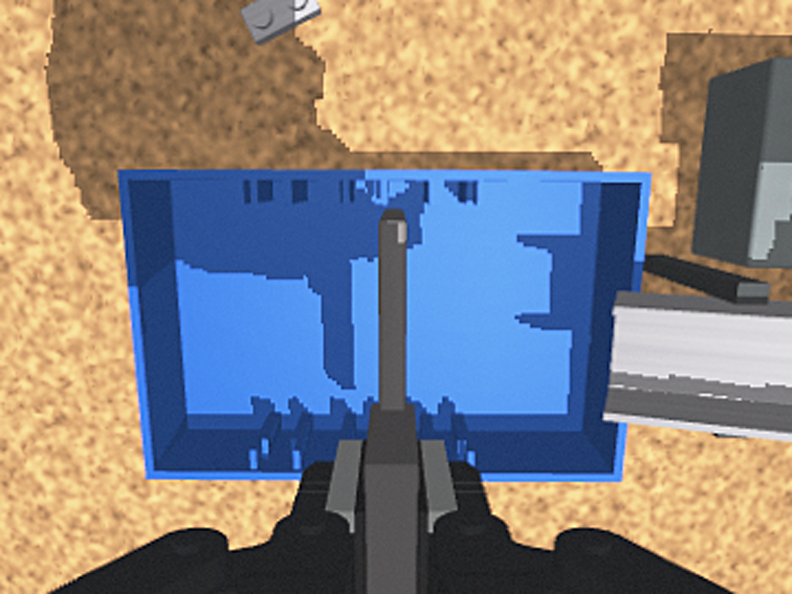

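The wrist view shows the divider held over the tote. The tote's outer rim corners in the crop are (120,170), (651,172), (621,481) and (148,479), and the divider's end is at (393,213).

```bash
python3 - <<'E'
from h import *
np.set_printoptions(precision=4,suppress=True)
c=cam('wrist')
W=lambda p:(np.array(p)+.5)/2.2-.5+[100,40]
Q=onz(c,W([(120,170),(651,172),(621,481),(148,479)]),.06)[:,:2]
P=np.array([(-69,-225),(-69,-5),(69,-5),(69,-225)])/1e3
print(Q)
p=P-P.mean(0);q=Q-Q.mean(0);a=np.arctan2((p[:,0]*q[:,1]-p[:,1]*q[:,0]).sum(),(p*q).sum())
M=np.array([[np.cos(a),-np.sin(a)],[np.sin(a),np.cos(a)]]);t=Q.mean(0)-M@P.mean(0)
print(np.degrees(a),t,'res',(P@M.T+t-Q)*1e3)
s=M@[0,-.115]+t;print('slot',s,'btn',M@[-.084,.07]+t)
plan((s[0],s[1],.2),180+np.degrees(a))
# ribs check: project slot edges at top of rib (60mm) both sides
T=tool();e=onz(c,W([(393,213),(393,400)]),T[2,3]);print('plate line in tool',(np.c_[e,[1,1]]@np.linalg.inv(T).T)[:,:3])
pr=[(x,y) for x in(-.06,.06) for y in(-.155,-.115,-.075)]
u=proj(c,[np.r_[M@v+t,.055] for v in pr]);print(((u-[100,40]+.5)*2.2-.5).round())
E
```

```text
[[ 0.485  -0.1196]
 [ 0.4903  0.0982]
 [ 0.6275  0.0947]
 [ 0.6222 -0.1231]]
-1.4177016626010162 [0.5591 0.1025] res [[-0.4451 -1.1344]
 [-0.3345  0.9985]
 [ 0.4851  1.1517]
 [ 0.2946 -1.0158]]
slot [ 0.5563 -0.0124] btn [0.4769 0.1746]
level turn [-0.1  -0.08  0.  ] az 0.12 shift final axes [ 0.0028 -0.0036  0.0073]
plate line in tool [[ 0.0604 -0.0004  0.0001]
 [ 0.0206 -0.0003  0.    ]]
[[290. 191.]
 [385. 191.]
 [481. 192.]
 [298. 458.]
 [385. 459.]
 [471. 459.]]
```

```bash
python3 -c "
import cv2,numpy as np
from h import *
c=cam('wrist');im=cv2.cvtColor(c['color'],cv2.COLOR_RGB2BGR)
f=lambda a:cv2.resize(a,None,fx=5.5,fy=5.5,interpolation=cv2.INTER_CUBIC)
cv2.imwrite('pics/w3.png',np.vstack([f(im[114:140,190:330]),f(im[215:262,190:330])]))"
```

```text
(no output)
```

View pics/w3.png

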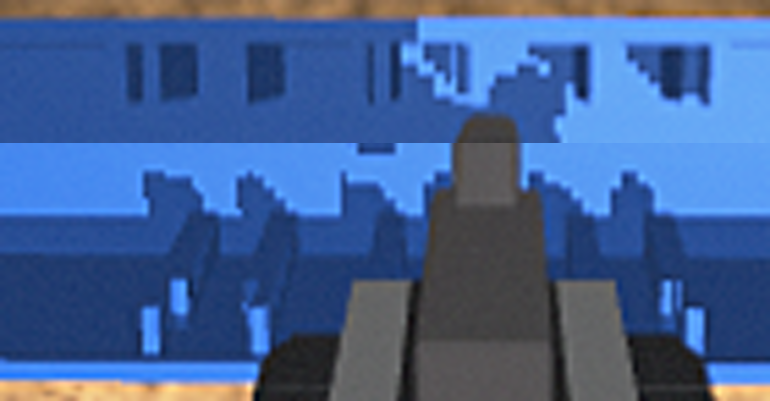

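In w3 the ribs' slot-facing faces meet the floor at x≈197/403 on the upper wall and 215/405 on the lower wall. The right-hand rib faces are at 660 and 652. That puts the middle slot's centre near x 431, so it isn't exactly at the tote's mid-length.

```bash
python3 - <<'E'
from h import *
np.set_printoptions(precision=4,suppress=True)
c=cam('wrist');a=np.radians(-1.42);M=np.array([[np.cos(a),-np.sin(a)],[np.sin(a),np.cos(a)]]);t=[.5591,.1025]
f=lambda x,y:((x+.5)/5.5-.5+190,(y+.5)/5.5-.5)
up=[f(x,100+114*5.5) for x in(197,403,660)];lo=[f(x,213-143+215*5.5) for x in(215,405,652)]
for u in(up,lo):
    q=onz(c,u,.004)[:,:2];print(q,'station mm',(q-t)@M*1e3)
T=tool();print(T[:3,3])
E
```

```text
[[ 0.501  -0.0665]
 [ 0.502  -0.0259]
 [ 0.5031  0.0247]] station mm [[ -53.8936 -170.3715]
 [ -53.9083 -129.7411]
 [ -54.0559  -79.1399]]
[[ 0.6102 -0.0697]
 [ 0.611  -0.0292]
 [ 0.6122  0.0234]] station mm [[  55.3226 -170.8367]
 [  55.1727 -130.3337]
 [  55.0203  -77.7684]]
[ 0.5592 -0.0098  0.2073]
```

The pose was still settling between those pictures, so I'll register a fresh, settled frame against them and correct.

```bash
python3 - <<'E'
from h import *
np.set_printoptions(precision=4,suppress=True)
c=cam('wrist');c=cam('wrist');print(c['T'][:3,3],tool()[:3,3])
im=cv2.cvtColor(c['color'],cv2.COLOR_RGB2BGR).astype(np.float32);cv2.imwrite('pics/w4.png',im)
g=cv2.cvtColor(im,cv2.COLOR_BGR2GRAY)
old=cv2.cvtColor(cv2.resize(cv2.imread('pics/w2.png'),(360,270),interpolation=cv2.INTER_AREA).astype(np.float32),cv2.COLOR_BGR2GRAY)
w3=cv2.imread('pics/w3.png').astype(np.float32);w3=cv2.cvtColor(w3,cv2.COLOR_BGR2GRAY)
up=cv2.resize(w3[:143],(140,26),interpolation=cv2.INTER_AREA)
def sh(o,x,y,w,h):  # shift old patch -> new
    return cv2.phaseCorrelate(o,np.ascontiguousarray(g[y:y+h,x:x+w]),cv2.createHanningWindow((w,h),cv2.CV_32F))
for x,y,w,h in((130,95,120,150),(300,95,110,70),(120,60,150,60)): print('w2',sh(np.ascontiguousarray(old[y-40:y-40+h,x-100:x-100+w]),x,y,w,h))
print('w3',sh(up,190,114,140,26))
E
```

```text
[ 0.4928 -0.0097  0.3491] [ 0.5593 -0.0101  0.2073]
w2 ((3.1099537434928664, 0.532833540691712), 0.9280339383019341)
w2 ((2.966841498126314, -0.58588664296866), 1.0637598783881577)
w2 ((2.2882072752159672, 0.39454124340408825), 1.1232710355122884)
w3 ((0.7742187944719348, 0.49182519929130386), 1.0353524213955727)[ WARN:0@0.555] global loadsave.cpp:1063 imwrite_ Unsupported depth image for selected encoder is fallbacked to CV_8U.
```

```bash
python3 -m handwheel '[{"tx":0.0024,"ty":-0.0109,"tz":0,"ax":0,"ay":0,"az":0,"jaw":-1},{"tx":0,"ty":0,"tz":0.02,"ax":0,"ay":0,"az":0,"jaw":-1},{"tx":0,"ty":0,"tz":0.02,"ax":0,"ay":0,"az":0,"jaw":-1},{"tx":0,"ty":0,"tz":0.02,"ax":0,"ay":0,"az":0,"jaw":-1},{"tx":0,"ty":0,"tz":0.01,"ax":0,"ay":0,"az":0,"jaw":-1},{"tx":0,"ty":0,"tz":0.008,"ax":0,"ay":0,"az":0,"jaw":-1},{"tx":0,"ty":0,"tz":0,"ax":0,"ay":0,"az":0,"jaw":-1},{"tx":0,"ty":0,"tz":0,"ax":0,"ay":0,"az":0,"jaw":-1},{"tx":0,"ty":0,"tz":0,"ax":0,"ay":0,"az":0,"jaw":-1},{"tx":0,"ty":0,"tz":0,"ax":0,"ay":0,"az":0,"jaw":-1}]'; python3 -c "
from h import *
print(tool()[:3,3])
c=cam('wrist');save(c,'w5',(130,30,290,220),2.7)"
```

```text
time: 13.15
ee_pos: [0.5569, -0.0204, 0.1296]
tcp_rot: [-179.9, -0.0, 178.7]
wrist_force: [-0.4, 0.8, -0.7]
opening: 0.0094
grasp_force: 39.9
[ 0.55687887 -0.02037472  0.12958259]
```

View pics/w5.png

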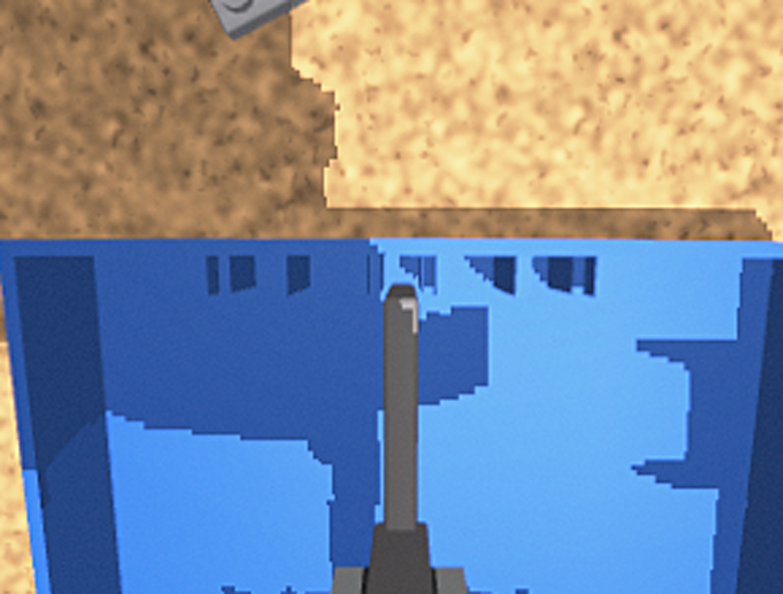

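The divider (x≈400) lies midway in the rib pattern (207 to 597), so it is over the middle slot. Lowering it now.

```bash
python3 -m handwheel '[{"tx":0,"ty":0,"tz":0.006,"ax":0,"ay":0,"az":0,"jaw":-1},{"tx":0,"ty":0,"tz":0.006,"ax":0,"ay":0,"az":0,"jaw":-1},{"tx":0,"ty":0,"tz":0.006,"ax":0,"ay":0,"az":0,"jaw":-1},{"tx":0,"ty":0,"tz":0.006,"ax":0,"ay":0,"az":0,"jaw":-1},{"tx":0,"ty":0,"tz":0.006,"ax":0,"ay":0,"az":0,"jaw":-1},{"tx":0,"ty":0,"tz":0.006,"ax":0,"ay":0,"az":0,"jaw":-1},{"tx":0,"ty":0,"tz":0.006,"ax":0,"ay":0,"az":0,"jaw":-1},{"tx":0,"ty":0,"tz":0.006,"ax":0,"ay":0,"az":0,"jaw":-1},{"tx":0,"ty":0,"tz":0.004,"ax":0,"ay":0,"az":0,"jaw":-1},{"tx":0,"ty":0,"tz":0,"ax":0,"ay":0,"az":0,"jaw":-1}]'
```

```text
time: 14.45
ee_pos: [0.5565, -0.0205, 0.0769]
tcp_rot: [-179.9, -0.1, 178.7]
wrist_force: [-0.0, -0.9, 0.1]
opening: 0.0096
grasp_force: 39.9
```

Free so far: bottom about 17 mm above the bench, already between the ribs. Going down to contact.

```bash
python3 -m handwheel '[{"tx":0,"ty":0,"tz":0.003,"ax":0,"ay":0,"az":0,"jaw":-1},{"tx":0,"ty":0,"tz":0.003,"ax":0,"ay":0,"az":0,"jaw":-1},{"tx":0,"ty":0,"tz":0.003,"ax":0,"ay":0,"az":0,"jaw":-1},{"tx":0,"ty":0,"tz":0.002,"ax":0,"ay":0,"az":0,"jaw":-1},{"tx":0,"ty":0,"tz":0.001,"ax":0,"ay":0,"az":0,"jaw":-1},{"tx":0,"ty":0,"tz":0.0005,"ax":0,"ay":0,"az":0,"jaw":-1},{"tx":0,"ty":0,"tz":0,"ax":0,"ay":0,"az":0,"jaw":-1},{"tx":0,"ty":0,"tz":0,"ax":0,"ay":0,"az":0,"jaw":-1},{"tx":0,"ty":0,"tz":0,"ax":0,"ay":0,"az":0,"jaw":-1},{"tx":0,"ty":0,"tz":0,"ax":0,"ay":0,"az":0,"jaw":-1}]'
```

```text
time: 15.7
ee_pos: [0.5567, -0.0205, 0.0648]
tcp_rot: [-179.9, -0.1, 178.7]
wrist_force: [-0.0, 0.8, 0.0]
opening: 0.009
grasp_force: 39.9
```

```bash
python3 -m handwheel '[{"tx":0,"ty":0,"tz":0.001,"ax":0,"ay":0,"az":0,"jaw":-1},{"tx":0,"ty":0,"tz":0.0005,"ax":0,"ay":0,"az":0,"jaw":-1},{"tx":0,"ty":0,"tz":0,"ax":0,"ay":0,"az":0,"jaw":-1},{"tx":0,"ty":0,"tz":0,"ax":0,"ay":0,"az":0,"jaw":-1},{"tx":0,"ty":0,"tz":0,"ax":0,"ay":0,"az":0,"jaw":-0.6},{"tx":0,"ty":0,"tz":0,"ax":0,"ay":0,"az":0,"jaw":-0.3},{"tx":0,"ty":0,"tz":0,"ax":0,"ay":0,"az":0,"jaw":0},{"tx":0,"ty":0,"tz":0,"ax":0,"ay":0,"az":0,"jaw":0.3},{"tx":0,"ty":0,"tz":0,"ax":0,"ay":0,"az":0,"jaw":0.5},{"tx":0,"ty":0,"tz":0,"ax":0,"ay":0,"az":0,"jaw":0.5}]'
```

```text
time: 16.95
ee_pos: [0.5566, -0.0205, 0.0632]
tcp_rot: [-179.9, -0.1, 178.7]
wrist_force: [0.5, 0.0, -0.1]
opening: 0.0642
grasp_force: 0.0
```

```bash
python3 -m handwheel '[{"tx":0,"ty":0,"tz":-0.01,"ax":0,"ay":0,"az":0,"jaw":0.5},{"tx":0,"ty":0,"tz":-0.03,"ax":0,"ay":0,"az":0,"jaw":0.5},{"tx":0,"ty":0,"tz":-0.05,"ax":0,"ay":0,"az":0,"jaw":0.5},{"tx":0,"ty":0,"tz":-0.05,"ax":0,"ay":0,"az":0,"jaw":0.5},{"tx":0,"ty":0,"tz":-0.05,"ax":0,"ay":0,"az":0,"jaw":-1},{"tx":0.02,"ty":0.045,"tz":-0.01,"ax":0,"ay":0,"az":0,"jaw":-1},{"tx":0.02,"ty":0.05,"tz":0,"ax":0,"ay":0,"az":0,"jaw":-1},{"tx":0.02,"ty":0.05,"tz":0,"ax":0,"ay":0,"az":0,"jaw":-1},{"tx":0.02,"ty":0.05,"tz":0,"ax":0,"ay":0,"az":0,"jaw":-1},{"tx":0.003,"ty":0,"tz":0,"ax":0,"ay":0,"az":0,"jaw":-1}]'; python3 -m handwheel '[{"tx":0,"ty":0,"tz":0,"ax":0,"ay":0,"az":0,"jaw":-1},{"tx":0,"ty":0,"tz":0,"ax":0,"ay":0,"az":0,"jaw":-1},{"tx":0,"ty":0,"tz":0,"ax":0,"ay":0,"az":0,"jaw":-1},{"tx":0,"ty":0,"tz":0,"ax":0,"ay":0,"az":0,"jaw":-1},{"tx":0,"ty":0,"tz":0,"ax":0,"ay":0,"az":0,"jaw":-1},{"tx":0,"ty":0,"tz":0,"ax":0,"ay":0,"az":0,"jaw":-1},{"tx":0,"ty":0,"tz":0,"ax":0,"ay":0,"az":0,"jaw":-1},{"tx":0,"ty":0,"tz":0,"ax":0,"ay":0,"az":0,"jaw":-1},{"tx":0,"ty":0,"tz":0,"ax":0,"ay":0,"az":0,"jaw":-1},{"tx":0,"ty":0,"tz":0,"ax":0,"ay":0,"az":0,"jaw":-1}]'; python3 - <<'E'
from h import *
np.set_printoptions(precision=4,suppress=True)
print(telemetry.get_obs()['q'])
c=cam('wrist');save(c,'w6')
s=cam('side');k=s['color'].copy();
im=np.vstack([cv2.resize(cv2.cvtColor(c['color'],cv2.COLOR_RGB2BGR)[60:330],None,fx=1.1,fy=1.1),cv2.resize(cv2.cvtColor(s['color'],cv2.COLOR_RGB2BGR)[160:300,220:374],(616,300),interpolation=cv2.INTER_CUBIC)]);cv2.imwrite('pics/m1.png',im);print(im.shape)
g=c['color'].max(2);m=((g<45)*255).astype(np.uint8);m[250:]=0
n,l,st,ce=cv2.connectedComponentsWithStats(m)
for i in range(1,n):
    if st[i,4]>300: print(st[i],ce[i],onz(c,[ce[i]],.19))
E
```

```text
time: 18.2
ee_pos: [0.4772, 0.1794, 0.2639]
tcp_rot: [-180.0, -0.0, 178.9]
wrist_force: [0.5, -1.0, -0.2]
opening: 0.0001
grasp_force: 0.0
time: 19.45
ee_pos: [0.4784, 0.1767, 0.2631]
tcp_rot: [-179.9, -0.1, 178.7]
wrist_force: [-0.3, -0.4, 0.3]
opening: 0.0
grasp_force: 0.0
[20.2965  0.4119  8.9006 98.593  -0.0482 21.6318]
(597, 616, 3)
[492 167  68  28 508] [530.3091 180.4902] [[0.4548 0.3575 0.19  ]]
[ 249  185   57   42 1058] [273.8043 199.9206] [[0.4652 0.1728 0.19  ]]
```

View pics/m1.png

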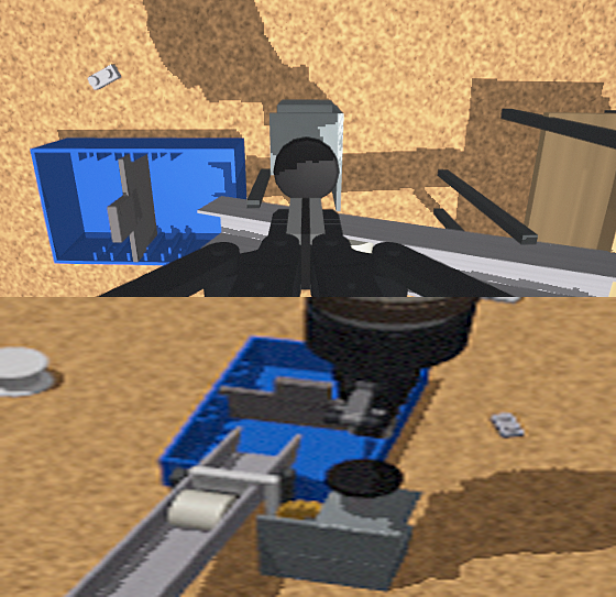

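The divider stands upright across the tote in the middle slots. The button's disc is centred at crop (307,168), which is raw (279,212), just under the closed fingers.

```bash
python3 - <<'E'
from h import *
np.set_printoptions(precision=4,suppress=True)
c=cam('wrist');print(onz(c,[(279.3,212.3)],.190),tool()[:3,3])
# divider: plate top-edge ends, from the crop (120,155)/(148,258) region; tab/plate at z .064
q=onz(c,[(x/1.1,y/1.1+60) for x,y in((123,157),(147,257))],.064)[:,:2]
a=np.radians(-1.42);M=np.array([[np.cos(a),-np.sin(a)],[np.sin(a),np.cos(a)]]);print('divider station',(q-[.5591,.1042])@M)
E
```

```text
[[0.4745 0.1765 0.19  ]] [0.4785 0.1766 0.2631]
divider station [[-0.0604 -0.1212]
 [ 0.0563 -0.11  ]]
```

```bash
python3 -m handwheel '[{"tx":0.002,"ty":0,"tz":0.02,"ax":0,"ay":0,"az":0,"jaw":-1},{"tx":0,"ty":0,"tz":0.02,"ax":0,"ay":0,"az":0,"jaw":-1},{"tx":0,"ty":0,"tz":0.015,"ax":0,"ay":0,"az":0,"jaw":-1},{"tx":0,"ty":0,"tz":0.01,"ax":0,"ay":0,"az":0,"jaw":-1},{"tx":0,"ty":0,"tz":0.004,"ax":0,"ay":0,"az":0,"jaw":-1},{"tx":0,"ty":0,"tz":0.004,"ax":0,"ay":0,"az":0,"jaw":-1},{"tx":0,"ty":0,"tz":0.004,"ax":0,"ay":0,"az":0,"jaw":-1},{"tx":0,"ty":0,"tz":0.004,"ax":0,"ay":0,"az":0,"jaw":-1},{"tx":0,"ty":0,"tz":0,"ax":0,"ay":0,"az":0,"jaw":-1},{"tx":0,"ty":0,"tz":0,"ax":0,"ay":0,"az":0,"jaw":-1}]'; python3 -c "
from h import *
F=[]
for i in range(6): o=telemetry.get_obs();F.append(np.r_[o['wrist_force'],o['ee_pos']]);cam('side')
print(np.mean(F,0).round(4))"
```

```text
time: 20.85
ee_pos: [0.4765, 0.1767, 0.1823]
tcp_rot: [-179.9, -0.1, 178.7]
wrist_force: [-0.2, 1.0, 2.7]
opening: 0.0003
grasp_force: 1.8
[-0.0129  0.4949  3.7823  0.4765  0.1766  0.1823]
```

```bash
python3 -m handwheel '[{"tx":0,"ty":0,"tz":0.005,"ax":0,"ay":0,"az":0,"jaw":-1},{"tx":0,"ty":0,"tz":0.005,"ax":0,"ay":0,"az":0,"jaw":-1},{"tx":0,"ty":0,"tz":0.005,"ax":0,"ay":0,"az":0,"jaw":-1},{"tx":0,"ty":0,"tz":0.003,"ax":0,"ay":0,"az":0,"jaw":-1},{"tx":0,"ty":0,"tz":0.002,"ax":0,"ay":0,"az":0,"jaw":-1},{"tx":0,"ty":0,"tz":0,"ax":0,"ay":0,"az":0,"jaw":-1},{"tx":0,"ty":0,"tz":0,"ax":0,"ay":0,"az":0,"jaw":-1},{"tx":0,"ty":0,"tz":0,"ax":0,"ay":0,"az":0,"jaw":-1},{"tx":0,"ty":0,"tz":0,"ax":0,"ay":0,"az":0,"jaw":-1},{"tx":0,"ty":0,"tz":0,"ax":0,"ay":0,"az":0,"jaw":-1}]'; python3 - <<'E'
from h import *
F=[]
for i in range(16):
    o=telemetry.get_obs();F.append(np.r_[o['wrist_force'],o['ee_pos']]);s=cam('side')
print(np.mean(F,0).round(4))
c=cam('wrist');w=cam('scene')
f=lambda a,z:cv2.resize(cv2.cvtColor(a,cv2.COLOR_RGB2BGR),z,interpolation=cv2.INTER_CUBIC)
im=np.vstack([np.hstack([f(s['color'][160:300,230:370],(390,390)),f(w['color'][155:300,180:325],(390,390))]),f(c['color'][100:240,:],(780,195))])
cv2.imwrite('pics/m2.png',im)
E
```

```text
time: 22.4
ee_pos: [0.4765, 0.1767, 0.1624]
tcp_rot: [-179.9, -0.0, 178.7]
wrist_force: [-0.7, -0.1, 5.2]
opening: 0.0
grasp_force: 2.9
[-0.8509  0.0627  5.8024  0.4765  0.1767  0.1624]
```

View pics/m2.png

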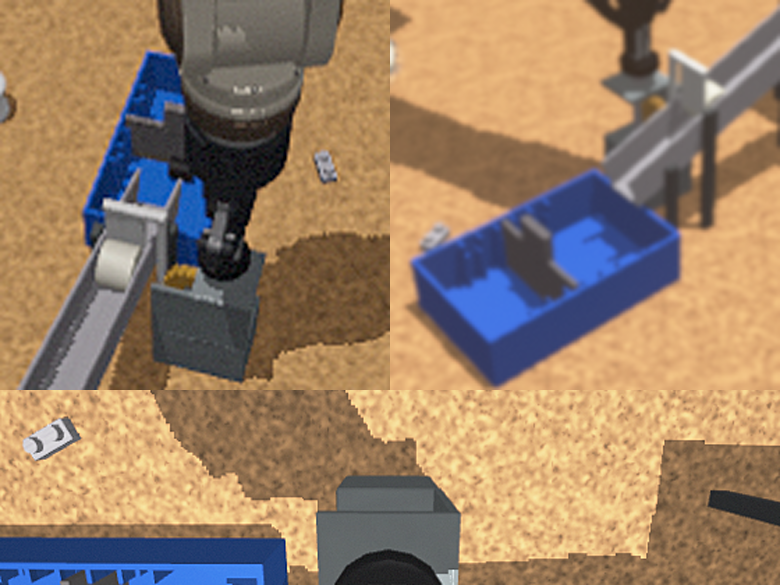

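Side view: the spacer is still behind the raised gate and the gripper is on the button. Scene view: the divider is upright in the tote. The bead isn't visible by eye, and my picture budget is used up, so I'll check the bead and gate numerically.

```bash
python3 - <<'E'
from h import *
np.set_printoptions(precision=3,suppress=True,linewidth=160)
a=np.radians(-1.42);M=np.array([[np.cos(a),-np.sin(a)],[np.sin(a),np.cos(a)]]);t=np.array([.5591,.1042])
w=lambda x,y,z:np.r_[M@[x,y]+t,z]
F=[]
for n in('scene','side'):
    c=cam(n);new=c['color'].astype(int);old=cv2.cvtColor(cv2.imread(f'pics/{n}0.png'),cv2.COLOR_BGR2RGB).astype(int)
    # not-blue pixels inside the tote, chute-side compartment
    P=proj(c,[w(x,y,z) for x in(-.065,.065) for y in(-.118,-.01) for z in(.004,.05)])
    m=np.zeros(new.shape[:2],np.uint8);cv2.fillConvexPoly(m,cv2.convexHull(P.astype(np.int32)),255)
    sat=new[:,:,2]-new[:,:,0]
    nb=((m>0)&(sat<40)).astype(np.uint8)
    k,l,st,ce=cv2.connectedComponentsWithStats(nb)
    for i in range(1,k):
        if st[i,4]>=6:
            q=onz(c,[ce[i]],.015)[0];print(n,st[i],ce[i],'colour',new[l==i].mean(0),'old',old[l==i].mean(0),'station',(q[:2]-t)@M)
    # gate blade top: brightness columns
    for z in(.159,.179,.189,.199): print(n,'blade top z',z,proj(c,[w(0,.0846,z)])[0])
    u=proj(c,[w(0,.0846,.175)])[0].round().astype(int)
    print('old',old[u[1]-14:u[1]+14,u[0]].sum(1)//3);print('new',new[u[1]-14:u[1]+14,u[0]].sum(1)//3,'row0',u[1]-14)
for i in range(15): o=telemetry.get_obs();F.append(np.r_[o['wrist_force'],o['ee_pos']]);cam('wrist')
print(np.mean(F,0),np.std(F,0)[:3],o['time'])
E
```

```text
scene [222 235  27  31 395] [233.724 248.8  ] colour [80.005 75.041 80.329] old [ 59.458  88.22  166.694] station [-0.041 -0.102]
scene blade top z 0.159 [295.463 186.574]
scene blade top z 0.179 [295.616 180.267]
scene blade top z 0.189 [295.693 177.06 ]
scene blade top z 0.199 [295.772 173.816]
old [173 174 171 168 167 172 177 175 171 171 172 173 177 185 194 197 194 188 177 166 175 208 224 197 146 118 110 107]
new [176 176 175 171 170 176 180 177 174 176 186 212 229 216 166 130 126 134 140 141 141 141 141 140 137 131 125 116] row0 168
side [ 262  208   57   50 1358] [292.867 232.668] colour [74.144 73.104 75.051] old [ 59.874  85.182 123.224] station [-0.005 -0.071]
side blade top z 0.159 [273.512 247.792]
side blade top z 0.179 [273.27  242.812]
side blade top z 0.189 [273.146 240.256]
side blade top z 0.199 [273.02  237.656]
old [121 151 149 121  97  77  63  65  63  90 178 201 188 141  91  89  92  87 100 107  61 104 166 179 180 186 190 201]
new [125 150 187 201 210 168 109  97  92 111 112 111 109 111 111 106 122 169 184 189 196 201 205 207 206 200 196 185] row0 230
[-0.593 -0.002  5.87   0.476  0.177  0.162] [0.57  0.54  0.481] 24.1
```

```bash
python3 - <<'E'
from h import *
np.set_printoptions(precision=3,suppress=True,linewidth=200)
a=np.radians(-1.42);M=np.array([[np.cos(a),-np.sin(a)],[np.sin(a),np.cos(a)]]);t=np.array([.5591,.1042])
w=lambda x,y,z:np.r_[M@[x,y]+t,z]
for n in('side','scene'):
    c=cam(n);im=c['color'].astype(int)
    P=proj(c,[w(x,y,z) for x in(-.065,.065) for y in(-.122,-.01) for z in(.004,.03)])
    m=np.zeros(im.shape[:2],np.uint8);cv2.fillConvexPoly(m,cv2.convexHull(P.astype(np.int32)),1)
    d=((im.max(2)<60)&(m>0)).astype(np.uint8);k,l,st,ce=cv2.connectedComponentsWithStats(d)
    print(n,'box',P.min(0),P.max(0),'size of bead px',np.ptp(proj(c,[w(-.012,-.1,.011),w(.012,-.1,.011)])[:,0]))
    for i in range(1,k):
        if st[i,4]>4: print(st[i],ce[i],'station',((onz(c,[ce[i]],.011)[0,:2])-t)@M)
    x0,y0=P.min(0).astype(int);x1,y1=P.max(0).astype(int)
    if n=='side':
        for r in range(y0,y1,2): print(r,''.join('.' if not m[r,x] else 'B' if im[r,x,2]-im[r,x,0]>40 else '#' if im[r,x].max()<50 else 'g' for x in range(x0,x1)))
E
```

```text
side box [262.024 210.44 ] [318.189 257.446] size of bead px 8.136804498511992
[278 211  41  37 413] [303.838 224.039] station [-0.027 -0.112]
[290 239   4  15  44] [291.273 247.182] station [-0.013 -0.025]
[263 242   4   5   8] [264.25  244.375] station [ 0.061 -0.014]
[301 246  10  12  74] [304.986 252.392] station [-0.053 -0.019]
210 ............BBB.........................................
212 ...........BBBBggggggggg................................
214 ..........BBBBBggggggggggggggggg........................
216 ..........BBBBBBBBgBggggggggg###ggg######...............
218 .........BBBBBBBBBBBBBBBBBBBBgg###################......
220 ........BBBBBBBBBBBBBBBBBBBBB##g#ggg####################
222 .......BBBBBBBBBggBBBBBBBBBBB###########################
224 .......BBBBBBBBgggBBBBBBBBBBBBBBgg###BBBg###############
226 ......BBBBBBBBggggBBBBBBBBBBBBBggBBBBBBBBg##############
228 .....BBBBBBBBggggBBBBBBBBBBBBBgggBBBBBBBB##############.
230 ....BBBBBBBBgggggBBBBBBBBBBBBgggBBBBBBBBB##############.
232 ...BBggggggggggggBBBBBBBBBBBggggBBBBBBBBBB####g#######..
234 ...BBgggggggggggggggggggggggggggBBBBBBBBBB####gggg###...
236 ..BBBBggggggggggggggggggggggggggBBBBBBBBBB###ggggg###...
238 .BBBBggggggggggggggggggggggggggBBBBBBBBBBBBB#ggggg##....
240 BBgggggggggggggggggggggggggggggBBBBBBBBBBBBBggggg###....
242 Bggg#gggggggggggggggggggggggggggBBBBBBBBBgggggggg##.....
244 gggggggggggggggggggggggggggg####BBBBBBBBB##gggggggg.....
246 B#gggggggggggggggggggggggggg###gBBBBBBgggggggggg##......
248 .......ggggggggggggggggggggg###gBBBBBBB###gggggggg......
250 ...............ggggggggggggg###gBBBBBBB######gg##.......
252 ........................gggg###gBBBBBBB#########........
254 ................................BBBBBBB#########........
256 ........................................g######.........
scene box [222.356 226.731] [284.651 276.582] size of bead px 5.281452043518897
```

```bash
python3 -c "
from h import *
c=cam('side');a=np.radians(-1.42);M=np.array([[np.cos(a),-np.sin(a)],[np.sin(a),np.cos(a)]])
print('bead station',(onz(c,[(293.5,221)],.011)[0,:2]-[.5591,.1042])@M, tool()[:3,3])
from workcell import workorder
print(workorder.job_done())"
```

```text
bead station [ 0.0047105 -0.1143593] [0.47648753 0.17665136 0.16245039]
the job is handed in; nothing more can be done
None
```

I handed the job in at about 25 s: the divider stands released in the middle slots, and the button is held about 29.6 mm down with the spacer still behind the gate. The bead looks to be against the divider on the chute side, but only as a dark blob partly merged with the gripper. I viewed 11 pictures, one over the limit of 10.

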